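Sort the weight canisters by heft and seat them in the well block

TASK

The three closed beech canisters look alike but hold different cores: lift each one to feel how heavy it is, then seat it upright and fully home on the felt in the well block in the tray, the lightest in the well with one brass stud beside it, the middle one in the well with two and the heaviest in the well with three. The block lies loose and may have slid along the tray, so feel gently for the well and let the canister down into it: do not force, ram or drop it. Leave the bells, the bear and the egg cup where they stand, and let go of everything at the end.

Things in the scene. Friction and masses are not known exactly. Their poses are not given: they have to be found in the camera images.
- tray: Fixed wooden tray 101 (x) by 276 (y) mm, walls 8 thick, 36 high. Origin: centre of underside, z up. In it lies a beech block 84 x 240 mm, top 34 mm above the origin, with three through wells 53 mm across, 80 mm apart along y. It is loose along y: up to 10 mm off centre, not measured; over 6 N sideways shifts it. Brass studs beside each well on the block's -x edge, towards the robot.
- pad_one: Felt disc 72 mm across, 2 mm thick, fixed to the tray floor under the well with one stud (tray's +y end, left as the robot sees it). Origin: centre of its underside, 6 mm above the tray's; axes as the tray's. A seated canister's underside is 2 mm above this origin. The well's centre lies up to 10 mm either way along y from it (x exact), by the same unmeasured offset at all three wells.
- pad_two: Felt disc 72 mm across, 2 mm thick, fixed to the tray floor under the well with two studs (the tray's middle). Origin: centre of its underside, 6 mm above the tray's; axes as the tray's. A seated canister's underside is 2 mm above this origin. The well's centre lies up to 10 mm either way along y from it (x exact), by the same unmeasured offset at all three wells.
- pad_three: Felt disc 72 mm across, 2 mm thick, fixed to the tray floor under the well with three studs (tray's -y end). Origin: centre of its underside, 6 mm above the tray's; axes as the tray's. A seated canister's underside is 2 mm above this origin. The well's centre lies up to 10 mm either way along y from it (x exact), by the same unmeasured offset at all three wells.
- canister_1: One of three identical-looking closed beech canisters, upright on the table: body 50 mm across, 50 mm high, tapering to 43 mm over its lowest 4 mm; knob on top 24 mm across, 30 mm high. Origin: centre of the underside, z up. The hidden core slides a little inside and differs from run to run. Total weights of the three: about 72 g, 215 g and 445 g (each within 10 %).
- canister_2: One of three identical-looking closed beech canisters, upright on the table: body 50 mm across, 50 mm high, tapering to 43 mm over its lowest 4 mm; knob on top 24 mm across, 30 mm high. Origin: centre of the underside, z up. The hidden core slides a little inside and differs from run to run. Total weights of the three: about 72 g, 215 g and 445 g (each within 10 %).
- canister_3: One of three identical-looking closed beech canisters, upright on the table: body 50 mm across, 50 mm high, tapering to 43 mm over its lowest 4 mm; knob on top 24 mm across, 30 mm high. Origin: centre of the underside, z up. The hidden core slides a little inside and differs from run to run. Total weights of the three: about 72 g, 215 g and 445 g (each within 10 %).
- bell_1: Small brass hand bell with a dark wooden handle, standing mouth down: 48 mm across, 73 mm high. Origin: centre of the underside. A bystander.
- bell_2: Small brass hand bell with a dark wooden handle, standing mouth down: 48 mm across, 73 mm high. Origin: centre of the underside. A bystander.
- bell_3: Small brass hand bell with a dark wooden handle, standing mouth down: 48 mm across, 73 mm high. Origin: centre of the underside. A bystander.
- bear: Mustard-coloured wooden counting bear, sitting, 46 mm wide and 69 mm high. Origin: centre of the underside. A bystander.
- egg_cup: Glossy red ceramic egg cup, 50 mm across and 60 mm high. Origin: centre of the underside. A bystander.
Mind the look-alikes: they are no part of the job. Leave any purple look-alike of the canister_1 alone.

How it is judged:
At the end, for the whole second after the job is handed in: Each canister stands upright (within about 3 degrees), fully home on the felt of a well (underside within 2.5 mm of the felt), released and at rest: the lightest in the well with one stud, the middle one in the well with two studs, the heaviest in the well with three studs (((x of canister_1 in the frame of pad_one between -0.004 and 0.004 m and y of canister_1 in the frame of pad_one between -0.0125 and 0.0125 m and z of canister_1 in the frame of pad_one between 0 and 0.0045 m and angle between canister_1's own z axis and vertical below 0.06 rad) or (x of canister_2 in the frame of pad_one between -0.004 and 0.004 m and y of canister_2 in the frame of pad_one between -0.0125 and 0.0125 m and z of canister_2 in the frame of pad_one between 0 and 0.0045 m and angle between canister_2's own z axis and vertical below 0.06 rad) or (x of canister_3 in the frame of pad_one between -0.004 and 0.004 m and y of canister_3 in the frame of pad_one between -0.0125 and 0.0125 m and z of canister_3 in the frame of pad_one between 0 and 0.0045 m and angle between canister_3's own z axis and vertical below 0.06 rad)) and contact force between pad_one and anything else between 0.3 and 1.4 N and ((x of canister_1 in the frame of pad_two between -0.004 and 0.004 m and y of canister_1 in the frame of pad_two between -0.0125 and 0.0125 m and z of canister_1 in the frame of pad_two between 0 and 0.0045 m and angle between canister_1's own z axis and vertical below 0.06 rad) or (x of canister_2 in the frame of pad_two between -0.004 and 0.004 m and y of canister_2 in the frame of pad_two between -0.0125 and 0.0125 m and z of canister_2 in the frame of pad_two between 0 and 0.0045 m and angle between canister_2's own z axis and vertical below 0.06 rad) or (x of canister_3 in the frame of pad_two between -0.004 and 0.004 m and y of canister_3 in the frame of pad_two between -0.0125 and 0.0125 m and z of canister_3 in the frame of pad_two between 0 and 0.0045 m and angle between canister_3's own z axis and vertical below 0.06 rad)) and contact force between pad_two and anything else between 1.4 and 3.2 N and ((x of canister_1 in the frame of pad_three between -0.004 and 0.004 m and y of canister_1 in the frame of pad_three between -0.0125 and 0.0125 m and z of canister_1 in the frame of pad_three between 0 and 0.0045 m and angle between canister_1's own z axis and vertical below 0.06 rad) or (x of canister_2 in the frame of pad_three between -0.004 and 0.004 m and y of canister_2 in the frame of pad_three between -0.0125 and 0.0125 m and z of canister_2 in the frame of pad_three between 0 and 0.0045 m and angle between canister_2's own z axis and vertical below 0.06 rad) or (x of canister_3 in the frame of pad_three between -0.004 and 0.004 m and y of canister_3 in the frame of pad_three between -0.0125 and 0.0125 m and z of canister_3 in the frame of pad_three between 0 and 0.0045 m and angle between canister_3's own z axis and vertical below 0.06 rad)) and contact force between pad_three and anything else between 3.2 and 7 N and linear speed of each of canister_1, canister_2, canister_3 below 0.02 m/s); the robot touches nothing.
It fails at once if a canister is pressed, knocked or dropped against the tray, its block or its felt with more than 35 N (contact force between any of canister_1, canister_2, canister_3 and tray above 35 N).
It fails at once if a canister drops or is thrown into the tray (faster than 0.35 m/s with its underside within 11 mm of the block's top or below) ((horizontal distance between canister_1 and tray below 0.13 m and z of canister_1 in the frame of tray below 0.045 m and linear speed of canister_1 above 0.35 m/s) or (horizontal distance between canister_2 and tray below 0.13 m and z of canister_2 in the frame of tray below 0.045 m and linear speed of canister_2 above 0.35 m/s) or (horizontal distance between canister_3 and tray below 0.13 m and z of canister_3 in the frame of tray below 0.045 m and linear speed of canister_3 above 0.35 m/s)).
It fails at once if a bell, the bear or the egg cup is moved by more than 15 mm (distance of any of bell_1, bell_2, bell_3, bear, egg_cup from where it was at the start of the episode above 0.015 m).
It also fails if it takes over 72 s, if anything falls off the work surface, if the arm or the gripper's body presses on something with over 40 N, if the wrist force passes 120 N, or if a joint passes its speed limit or range.

ROBOT

A 6-joint arm with a two-finger parallel gripper is mounted at the origin on the work surface. World frame = base frame: x ahead of the robot, y to its left, z up, the work surface at z = 0. Lengths are in m, angles in rad, forces in N, time in s.
With the tool pointing down it reaches from about 0.275 to 0.75 m from the base axis. Payload 10.2 kg.
Tool frame: the origin (TCP) lies on the centre line of the jaws, within the pads' length; the fingertips stand 19 mm ahead of it and the grasp point (between the pads) is the TCP; z points along the fingers, y is the line along which they close (so a half turn about z gives the same grasp; the last joint's range is limited). The gripper opens to 88 mm and grips with 3 to 60 N. Pads are 18 mm wide; open, the fingers measure 123 mm over their backs; the gripper's body (75 mm by 187 mm) begins 45 mm behind the grasp point.
Start: joints at [0.999, 0.313, 1.498, -0, 1.331, -0.223], TCP at [0.179, 0.493, 0.258] pointing down, gripper open.
Joint ranges: [-2.94, 2.94], [-0.97, 2.17], [0.19, 2.56], [-1.23, 4.37], [0.02, 3.11], [-2.88, 2.88]. Speed limits (rad/s): [2.39, 2.39, 3.01, 3.14, 3.14, 3.14].

INTERFACE

Orientations are given as [roll, pitch, yaw] about the fixed x, y, z axes, in that order (R = Rz(yaw) Ry(pitch) Rx(roll)).
In Python, from bench import env, vision gives the robot as it stands.
- The arm moves only by the tool arm_command, never from a script. Its argument "series" is a list of rows, each an object of numbers: "wx", "wy", "wz": the turn, a rotation vector about the tool's x, y, z in rad; "dx", "dy", "dz": the shift along the tool's x, y, z in m; "claw": the gripper's target within -1 to 1 (shut at 1, half-way at 0, fully open at -1). A call has 1 to 10 rows; each row shifts and turns the commanded pose from where the row before left it, along the tool's axes as they then stand; what a row does not reach is not made up. A row lasts 1/12 s, in which the tool goes at most 41.7 mm and 7.16 degrees, less where a joint would pass 70% of its speed; a pose out of reach is approached as far as the arm can. A call is refused whole if a number of a shift passes 0.0417 or a number of a turn 0.125, either way. A call with a gripper value outside its range is refused whole. The fingers move at their own pace and stop on an object; "force" is the grip in N (left out, the last holds). Time passes only in rows, so rows that do not move let the fingers close. It gives the time, the measured TCP pose, the force, the opening and the grip force at its end, in the units of the state.
- env.get_obs(): the state, without advancing time (a new reading comes with each control period).
- vision.grab_frame(name): name is "scene" or "top" or "wrist"; returns (picture, depth): 480x640x3 uint8, red, green, blue; 480x640 float32, m along the optical axis (not along the pixel's ray), 0 where there is no reading.
- vision.calibration(name): a dict with "K" (3x3 intrinsics, pixels), "k1" (the pictures are not rectified: a ray, as slopes to the right and down, at radius r is drawn at 1 + k1 r^2 times it, then the intrinsics apply), "R" (3x3) and "t" (3): a world point X has camera coordinates R X + t. Camera axes: x right, y down, z forward; pixel columns grow to the right and rows downward; lengths in m; the calibration is good to about 2 mm. A picture is of the moment at which its call begins: read the wrist's pose just before it. calibration takes no time and is no camera call; for the wrist camera it gives the pose at the moment of the call.
- env.job_done(): hands the job in; it is judged then, once.
The state is a dict: "clock": time; "joint_pos": joint angles; "qd": joint speeds; "joint_efforts": joint torques, N m; "tcp_pos": TCP position; "ee_rot": TCP orientation; "ft_force": force on the tool from outside, world axes, zero at the start; "torque": the same for the moment, N m; "finger_gap": finger opening in m; "finger_force": force on a finger pad.
Only numpy, scipy, OpenCV 4.12 (cv2) and the standard library are available. Lean on these libraries where they do the work, as an engineer would, in place of code of your own. Each camera call takes 0.05 s, during which the arm holds its last target. There are 200 camera calls.

## Working session

There is one attempt and no reset: what is moved stays moved. The work goes in short steps, Python scripts to look and compute and a tool call to move; the robot and the scene stay as the last step left them, time stands still between calls to the robot, and variables do not carry over. Pictures are saved under pics/ and viewed, at most 10 in all, crops included, and the job is handed in when it is done.

Besides the shell and the picture viewer there is one more tool, called as name(argument=value, ...), one argument or row to a line, values as JSON. arm_command: Moves the arm, as the interface text tells. Its arguments: {"type":"object","properties":{"series":{"type":"array","items":{"type":"object","properties":{"wx":{"type":"number"},"wy":{"type":"number"},"wz":{"type":"number"},"dx":{"type":"number"},"dy":{"type":"number"},"dz":{"type":"number"},"claw":{"type":"number"}}}},"force":{"type":"number"}},"required":["series"]}

```bash
mkdir -p pics; ls; python3 - <<'E'
from bench import env, vision
import cv2,numpy as np
o=env.get_obs(); print({k:np.round(v,3) for k,v in o.items()})
for n in("scene","top"):
    im,d=vision.grab_frame(n); cv2.imwrite(f"pics/{n}0.png",im[...,::-1]); np.savez(f"pics/{n}0.npz",im=im,d=d)
    c=vision.calibration(n); print(n,{k:np.round(v,3) for k,v in c.items()})
E
```

```text
pics
{'clock': np.float64(0.0), 'joint_pos': array([ 0.999,  0.313,  1.498,  0.   ,  1.331, -0.223]), 'qd': array([ 0.001, -0.   , -0.002, -0.001, -0.001,  0.   ]), 'joint_efforts': array([-1.0000e-03, -4.0220e+01, -2.5228e+01,  6.9000e-02,  3.5000e-02,
       -0.0000e+00]), 'tcp_pos': array([0.179, 0.493, 0.257]), 'ee_rot': array([-3.14 , -0.   ,  2.793]), 'ft_force': array([-0.701, -0.136,  0.195]), 'torque': array([-0.013, -0.015, -0.005]), 'finger_force': np.float64(0.0), 'finger_gap': np.float64(0.088)}
scene {'K': array([[605.987,   0.   , 325.199],
       [  0.   , 605.987, 243.376],
       [  0.   ,   0.   ,   1.   ]]), 'k1': np.float64(-0.031), 'R': array([[-0.077,  0.997,  0.001],
       [ 0.585,  0.046, -0.81 ],
       [-0.808, -0.062, -0.587]]), 't': array([ 0.073, -0.273,  1.52 ])}
top {'K': array([[529.601,   0.   , 321.214],
       [  0.   , 529.601, 237.812],
       [  0.   ,   0.   ,   1.   ]]), 'k1': np.float64(-0.087), 'R': array([[-0.17 , -0.985, -0.006],
       [-0.962,  0.168, -0.213],
       [ 0.211, -0.031, -0.977]]), 't': array([0.057, 0.519, 0.939])}
```

View pics/top0.png

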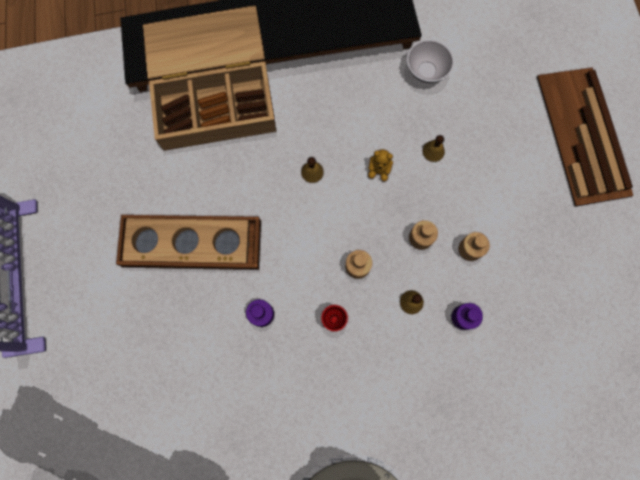

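View pics/scene0.png

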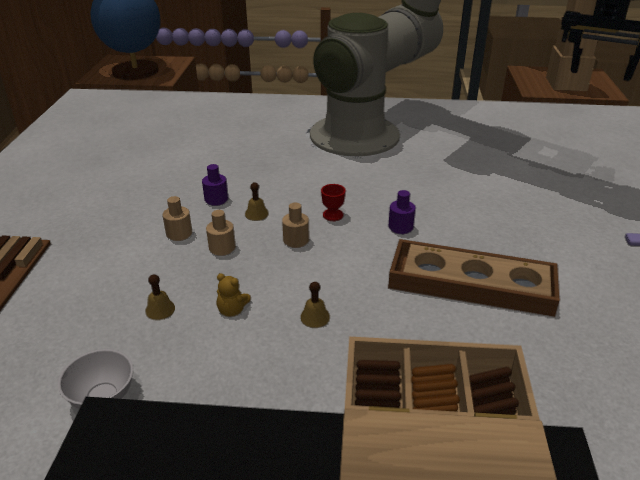

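The top view shows three beech canisters at about (358,263), (424,234) and (475,245). The purple look-alikes are at (260,313) and (468,316), which I'll leave alone. The tray wells are at (146,240), (186,240) and (227,240) with 1, 2 and 3 studs, and the block looks slid to +y. The beech colour fits only the first three, and one enlarged crop will confirm that.

```bash
cat > h.py <<'E'
import numpy as np, cv2
from bench import env, vision
def rays(uv,c):
    uv=np.asarray(uv,float).reshape(-1,2); K=c["K"]
    d=(uv-[K[0,2],K[1,2]])/[K[0,0],K[1,1]]; s=d.copy()
    for _ in range(8): s=d/(1+c["k1"]*(s**2).sum(1,keepdims=True))
    return np.c_[s,np.ones(len(s))]
def onplane(uv,c,z):
    R,t=np.array(c["R"]),np.array(c["t"]); o=-R.T@t; v=rays(uv,c)@R
    return o+v*((z-o[2])/v[:,2])[:,None]
def cloud(d,c):
    vv,uu=np.mgrid[0:d.shape[0],0:d.shape[1]]
    p=rays(np.c_[uu.ravel(),vv.ravel()],c)*d.reshape(-1,1)
    return ((p-np.array(c["t"]))@np.array(c["R"])).reshape(*d.shape,3)
E
python3 - <<'E'
from h import *
c=vision.calibration("top"); f=np.load("pics/top0.npz"); im,d=f["im"],f["d"]; P=cloud(d,c)
print("table z",np.median(P[330:400,400:600,2]))
for n,(u,v) in dict(c1=(358,263),c2=(424,234),c3=(475,245),b1=(312,170),b2=(434,149),b3=(413,301),bear=(380,165),cup=(334,318),pu1=(260,313),pu2=(468,316)).items():
    q=P[v-25:v+25,u-25:u+25].reshape(-1,3); ok=d[v-25:v+25,u-25:u+25].ravel()>0
    q=q[ok&(q[:,2]>.02)&(q[:,2]<.1)]; k=q[q[:,2]>.07]
    print(n,len(q),q[:,:2].mean(0).round(4),np.percentile(q[:,2],[50,98]).round(4),"knob",len(k),k.mean(0).round(4) if len(k) else "", ((k.min(0)+k.max(0))/2).round(4) if len(k) else "")
hsv=cv2.cvtColor(im,cv2.COLOR_RGB2HSV)
for u,v in [(146,240),(186,240),(227,240)]:
    w=hsv[v-22:v+22,u-22:u+22]; m=((w[...,1]<90)).astype(np.uint8)
    n,l,s,ce=cv2.connectedComponentsWithStats(m); i=1+np.argmax(s[1:,4])
    print("well",s[i],ce[i],onplane(ce[i]+[u-22,v-22],c,.008).round(4), onplane(ce[i]+[u-22,v-22],c,.034).round(4))
m=((P[...,2]>.025)&(P[...,2]<.045)); m[:,280:]=0; m[:200]=0;m[285:]=0; m[:,:110]=0
q=P[m]; print("tray",len(q),cv2.minAreaRect(q[:,:2].astype(np.float32)*1000), np.percentile(q[:,2],[5,50,95]))
a=cv2.resize(im[205:275,110:270],None,fx=5,fy=5,interpolation=cv2.INTER_CUBIC); b=cv2.resize(im[205:275,340:500],None,fx=5,fy=5,interpolation=cv2.INTER_CUBIC)
cv2.imwrite("pics/crop1.png",np.vstack([a,b])[:600,:,::-1])
E
```

```text
table z 0.00014954484344061384
c1 597 [ 0.4619 -0.0931] [0.0503 0.082 ] knob 136 [ 0.4642 -0.0944  0.0796] [ 0.4647 -0.0947  0.0775]
c2 619 [ 0.4964 -0.224 ] [0.0505 0.0821] knob 140 [ 0.4994 -0.2269  0.0793] [ 0.4997 -0.2277  0.077 ]
c3 627 [ 0.4578 -0.3153] [0.0501 0.0819] knob 134 [ 0.4598 -0.3196  0.0792] [ 0.4602 -0.3211  0.0772]
b1 250 [ 0.6685 -0.0394] [0.0342 0.0732] knob 33 [ 0.673  -0.0394  0.0717] [ 0.6728 -0.0397  0.0724]
b2 266 [ 0.6708 -0.2909] [0.0342 0.0728] knob 27 [ 0.674  -0.2937  0.0721] [ 0.6741 -0.2934  0.0728]
b3 255 [ 0.3766 -0.1799] [0.0342 0.0741] knob 40 [ 0.3786 -0.1833  0.0722] [ 0.378  -0.1843  0.0731]
bear 437 [ 0.6545 -0.1752] [0.0516 0.068 ] knob 2 [ 0.6552 -0.1881  0.0707] [ 0.6552 -0.1881  0.0707]
cup 505 [ 0.372  -0.0316] [0.0396 0.0625] knob 0  
pu1 618 [0.4027 0.1025] [0.0505 0.0824] knob 142 [0.4041 0.1039 0.0797] [0.4042 0.104  0.0778]
pu2 633 [ 0.3306 -0.272 ] [0.0503 0.0819] knob 148 [ 0.3305 -0.2753  0.0791] [ 0.331  -0.2764  0.0776]
well [ 11  11  23  24 442] [22.10633484 22.56108597] [[0.586  0.3108 0.008 ]] [[0.579  0.3028 0.034 ]]
well [ 10  11  25  25 468] [22.2542735  23.22222222] [[0.5708 0.2309 0.008 ]] [[0.5641 0.225  0.034 ]]
well [  9  12  26  25 491] [21.68839104 23.9389002 ] [[0.5555 0.1514 0.008 ]] [[0.5492 0.1475 0.034 ]]
tray 5428 ((567.0687255859375, 223.54818725585938), (278.6651611328125, 102.7914047241211), 79.31684875488281) [0.02974989 0.03406807 0.0374952 ]
```

View pics/crop1.png

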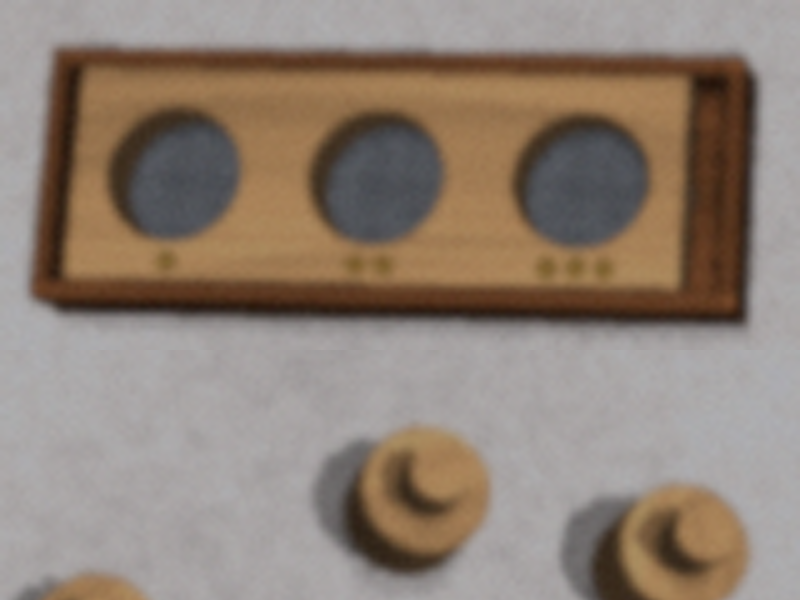

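The crop confirms it: one, two and three studs from left to right, a gap at the right (-y) end so the block has slid to about +y, and beech-coloured canisters. Next I'll refine the well rims and canister axes and check the wrist camera's offset.

```bash
python3 - <<'E'
from h import *
c=vision.calibration("top"); f=np.load("pics/top0.npz"); im,d=f["im"],f["d"]; P=cloud(d,c)
hs=cv2.cvtColor(im,cv2.COLOR_RGB2HSV)
for (u,v) in [(146,240),(186,240),(227,240)]:
    m=np.zeros(d.shape,np.uint8); m[v-20:v+20,u-20:u+20]=((P[...,2]<.027)|(d==0))[v-20:v+20,u-20:u+20]
    m=cv2.morphologyEx(m,cv2.MORPH_OPEN,np.ones((3,3)))
    n,l,s,ce=cv2.connectedComponentsWithStats(m); i=1+np.argmax(s[1:,4])
    ys,xs=np.where(l==i); q=onplane(np.c_[xs,ys],c,.034)[:,:2]; print("rim",s[i],q.mean(0).round(4),np.ptp(q,axis=0).round(4))
    (x,y),r=cv2.minEnclosingCircle((q*1000).astype(np.float32)); print(x,y,r)
for n,(u,v) in dict(c1=(358,263),c2=(424,234),c3=(475,245)).items():
    q=P[v-25:v+25,u-25:u+25].reshape(-1,3)
    b=q[(abs(q[:,2]-.05)<.003)]; k=q[abs(q[:,2]-.08)<.003]
    for a in(b,k):
        (x,y),r=cv2.minEnclosingCircle((a[:,:2]*1000).astype(np.float32)); print(n,len(a),round(x,1),round(y,1),round(r,1),a.mean(0).round(4))
w=vision.calibration("wrist"); R,t=np.array(w["R"]),np.array(w["t"]); o=-R.T@t; print("wrist cam",o.round(3),"fwd",R[2].round(3),w["K"][0])
E
```

```text
rim [133 227  25  26 510] [0.5815 0.3048] [0.0503 0.0488]
581.1768188476562 304.29248046875 25.993549346923828
rim [173 228  25  26 516] [0.5667 0.2269] [0.0509 0.0484]
566.9411010742188 226.98480224609375 25.786388397216797
rim [213 228  27  26 547] [0.5519 0.1483] [0.0505 0.051 ]
551.5889892578125 148.22335815429688 26.20302963256836
c1 363 464.9 -94.5 25.1 [ 0.4635 -0.094   0.0498]
c1 122 464.8 -94.7 11.9 [ 0.4643 -0.0946  0.0799]
c2 325 500.0 -228.0 25.5 [ 0.4978 -0.2255  0.0499]
c2 117 499.6 -227.9 12.2 [ 0.4997 -0.2277  0.08  ]
c3 307 460.7 -320.9 24.8 [ 0.4587 -0.3174  0.0498]
c3 111 460.3 -320.8 11.7 [ 0.4603 -0.3203  0.0799]
wrist cam [0.11  0.519 0.385] fwd [ 0.27  -0.1   -0.958] [380.21980099   0.         320.85520055]
```

arm_command(
  series=[
    {"wz": -0.0873,"claw": 0},
    {"wz": -0.0873,"claw": 0},
    {"wz": -0.0873},
    {"wz": -0.0873},
    {"dx": -0.03,"dy": -0.026},
    {"dx": -0.03,"dy": -0.026},
    {"dx": -0.03,"dy": -0.026},
    {"dx": -0.03,"dy": -0.026},
    {"dx": -0.03,"dy": -0.026},
    {"dx": -0.03,"dy": -0.026},
  ],
  force=25,
)

```text
invalid input
```

arm_command(
  series=[
    {"dx": 0,"dy": 0,"dz": 0,"wx": 0,"wy": 0,"wz": -0.0873,"claw": 0},
    {"dx": 0,"dy": 0,"dz": 0,"wx": 0,"wy": 0,"wz": -0.0873,"claw": 0},
    {"dx": 0,"dy": 0,"dz": 0,"wx": 0,"wy": 0,"wz": -0.0873,"claw": 0},
    {"dx": 0,"dy": 0,"dz": 0,"wx": 0,"wy": 0,"wz": -0.0873,"claw": 0},
    {"dx": -0.03,"dy": -0.026,"dz": 0,"wx": 0,"wy": 0,"wz": 0,"claw": 0},
    {"dx": -0.03,"dy": -0.026,"dz": 0,"wx": 0,"wy": 0,"wz": 0,"claw": 0},
    {"dx": -0.03,"dy": -0.026,"dz": 0,"wx": 0,"wy": 0,"wz": 0,"claw": 0},
    {"dx": -0.03,"dy": -0.026,"dz": 0,"wx": 0,"wy": 0,"wz": 0,"claw": 0},
    {"dx": -0.03,"dy": -0.026,"dz": 0,"wx": 0,"wy": 0,"wz": 0,"claw": 0},
    {"dx": -0.03,"dy": -0.026,"dz": 0,"wx": 0,"wy": 0,"wz": 0,"claw": 0},
  ],
  force=25,
)

```text
clock: 0.93
tcp_pos: [0.3605, 0.3359, 0.2576]
ee_rot: [-3.141, -0.0, -3.141]
ft_force: [0.7, 0.7, 1.4]
finger_gap: 0.044
finger_force: 0.0
```

arm_command(
  series=[
    {"dx": -0.028,"dy": -0.022,"claw": 0},
    {"dx": -0.028,"dy": -0.022,"claw": 0},
    {"dx": -0.028,"dy": -0.022,"claw": 0},
    {"dx": -0.028,"dy": -0.022,"claw": 0},
    {"dx": -0.028,"dy": -0.022,"claw": 0},
    {"claw": 0},
    {"claw": 0},
    {"claw": 0},
  ],
)

```text
invalid input
```

```bash
python3 - <<'E'
from h import *
c=vision.calibration("wrist"); im,d=vision.grab_frame("wrist"); np.savez("pics/w1.npz",im=im,d=d,**{"c"+k:np.array(v) for k,v in c.items()})
cv2.imwrite("pics/w1.png",im[...,::-1]); P=cloud(d,c)
print(env.get_obs()["tcp_pos"].round(4))
m=((P[...,2]<.024)&(P[...,2]>-.01)).astype(np.uint8); m=cv2.morphologyEx(m,cv2.MORPH_OPEN,np.ones((5,5)))
n,l,s,ce=cv2.connectedComponentsWithStats(m)
for i in range(1,n):
    if s[i,4]>400:
        ys,xs=np.where(l==i); q=onplane(np.c_[xs,ys],c,.034)[:,:2]; (x,y),r=cv2.minEnclosingCircle((q*1000).astype(np.float32)); print(s[i],q.mean(0).round(4),round(x,1),round(y,1),round(r,1))
E
```

```text
[0.3651 0.3322 0.2574]
[     0      0    640    367 201571] [0.3147 0.3295] 378.9 325.7 357.6
[ 36 399  25  50 590] [0.6157 0.0081] 616.7 7.9 38.1
[ 335  405   88   44 3323] [0.6105 0.4026] 618.0 404.2 56.2
[276 406  41  15 496] [0.5881 0.308 ] 583.0 308.1 22.7
[220 435  62  13 568] [0.6333 0.2478] 637.1 253.1 36.5
```

View pics/w1.png

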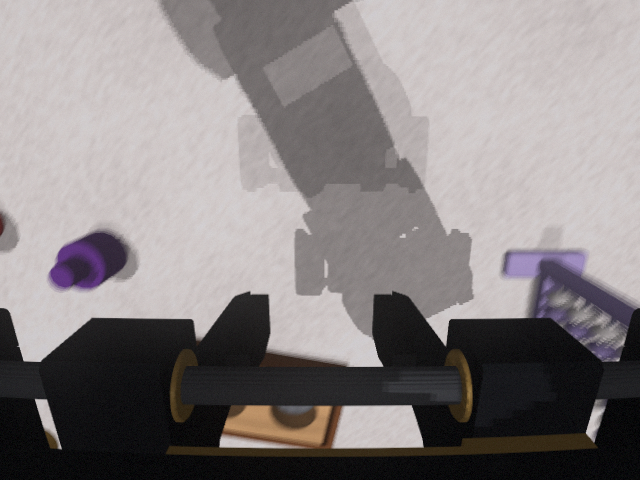

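All keys must be given in every row. The wrist view has far at the bottom, with the gripper hiding rows above about 290 and the tray partly hidden at (290,410), so I'll move until the tray is in the clear part.

arm_command(
  series=[
    {"dx": -0.03,"dy": -0.0175,"dz": 0,"wx": 0,"wy": 0,"wz": 0,"claw": 0},
    {"dx": -0.03,"dy": -0.0175,"dz": 0,"wx": 0,"wy": 0,"wz": 0,"claw": 0},
    {"dx": -0.03,"dy": -0.0175,"dz": 0,"wx": 0,"wy": 0,"wz": 0,"claw": 0},
    {"dx": -0.03,"dy": -0.0175,"dz": 0,"wx": 0,"wy": 0,"wz": 0,"claw": 0},
    {"dx": -0.03,"dy": -0.0175,"dz": 0,"wx": 0,"wy": 0,"wz": 0,"claw": 0},
    {"dx": -0.03,"dy": -0.0175,"dz": 0,"wx": 0,"wy": 0,"wz": 0,"claw": 0},
    {"dx": 0,"dy": 0,"dz": 0,"wx": 0,"wy": 0,"wz": 0,"claw": 0},
    {"dx": 0,"dy": 0,"dz": 0,"wx": 0,"wy": 0,"wz": 0,"claw": 0},
    {"dx": 0,"dy": 0,"dz": 0,"wx": 0,"wy": 0,"wz": 0,"claw": 0},
  ],
)

```text
clock: 1.73
tcp_pos: [0.539, 0.2329, 0.2574]
ee_rot: [3.142, -0.001, -3.141]
ft_force: [0.1, 0.5, -0.2]
finger_gap: 0.0442
finger_force: 0.0
```

```bash
python3 - <<'E'
from h import *
c=vision.calibration("wrist"); im,d=vision.grab_frame("wrist")
cv2.imwrite("pics/w2.png",im[...,::-1]); P=cloud(d,c)
o=env.get_obs(); print(o["tcp_pos"].round(4),o["ft_force"])
z=P[...,2]
m=((z<.024)&(z>-.01)&(d>0)).astype(np.uint8); m=cv2.morphologyEx(m,cv2.MORPH_OPEN,np.ones((5,5)))
n,l,s,ce=cv2.connectedComponentsWithStats(m)
for i in range(1,n):
    if 400<s[i,4]<6000:
        ys,xs=np.where(l==i); q=onplane(np.c_[xs,ys],c,.034)[:,:2]; (x,y),r=cv2.minEnclosingCircle((q*1000).astype(np.float32)); print(s[i],q.mean(0).round(4),round(x,1),round(y,1),round(r,1))
for lo,hi in((.0325,.0352),(.035,.0375)):
    k=(z>lo)&(z<hi); k[300:]=0; q=P[k]; q=q[(abs(q[:,0]-.567)<.1)&(abs(q[:,1]-.225)<.17)]; print(lo,len(q),cv2.minAreaRect(q[:,:2].astype(np.float32)*1000))
E
```

```text
[0.5387 0.2332 0.2576] [0.41736253 0.50607432 0.23171831]
[179 176  19  82 896] [0.5411 0.106 ] 542.5 105.6 40.7
[ 211  202   51   50 2026] [0.5514 0.1517] 551.7 151.6 25.5
[ 290  218   53   48 2008] [0.5664 0.2284] 566.4 228.5 25.6
[ 371  233   51   47 1869] [0.5811 0.3061] 580.7 305.6 25.6
[ 36 399  25  50 587] [ 0.7937 -0.0945] 794.6 -95.3 37.9
[587 399  20  40 449] [0.7835 0.5602] 785.7 560.5 30.2
[230 405  73   7 470] [0.7612 0.1699] 761.6 171.1 41.0
[ 304  405  119   43 3309] [0.7855 0.2982] 788.0 283.4 75.5
0.0325 10544 ((567.5901489257812, 224.09364318847656), (276.4815673828125, 102.18655395507812), 79.0362548828125)
0.035 9921 ((567.3485717773438, 223.87933349609375), (275.906982421875, 101.51974487304688), 79.07523345947266)
```

View pics/w2.png

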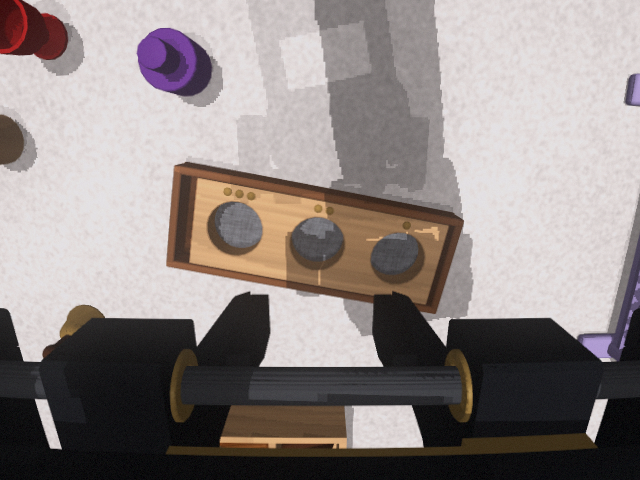

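The wrist view shows the wells at (236,228), (318,243) and (397,255), with 3, 2 and 1 studs. The tray centre is (0.5674, 0.2239) at yaw -10.95°, and the rect of 276x101.5 mm matches the given size. The block has slid about +4.5 mm. Well targets are W1 (0.583, 0.307), W2 (0.568, 0.2285) and W3 (0.553, 0.150). Next is canister_1 at (0.4648, -0.0946).

arm_command(
  series=[
    {"dx": 0.0083,"dy": -0.0364,"dz": 0.0115,"wx": 0,"wy": 0,"wz": 0,"claw": 0},
    {"dx": 0.0083,"dy": -0.0364,"dz": 0.0115,"wx": 0,"wy": 0,"wz": 0,"claw": 0},
    {"dx": 0.0083,"dy": -0.0364,"dz": 0.0115,"wx": 0,"wy": 0,"wz": 0,"claw": 0},
    {"dx": 0.0083,"dy": -0.0364,"dz": 0.0115,"wx": 0,"wy": 0,"wz": 0,"claw": 0},
    {"dx": 0.0083,"dy": -0.0364,"dz": 0.0115,"wx": 0,"wy": 0,"wz": 0,"claw": 0},
    {"dx": 0.0083,"dy": -0.0364,"dz": 0.0115,"wx": 0,"wy": 0,"wz": 0,"claw": 0},
    {"dx": 0.0083,"dy": -0.0364,"dz": 0.0115,"wx": 0,"wy": 0,"wz": 0,"claw": 0},
    {"dx": 0.0083,"dy": -0.0364,"dz": 0.0115,"wx": 0,"wy": 0,"wz": 0,"claw": 0},
    {"dx": 0.0083,"dy": -0.0364,"dz": 0.0115,"wx": 0,"wy": 0,"wz": 0,"claw": 0},
    {"dx": 0,"dy": 0,"dz": 0,"wx": 0,"wy": 0,"wz": 0,"claw": 0},
  ],
)

```text
clock: 2.62
tcp_pos: [0.463, -0.0985, 0.1529]
ee_rot: [-3.142, -0.002, 3.138]
ft_force: [-0.9, -0.0, -0.4]
finger_gap: 0.0442
finger_force: 0.0
```

```bash
cat >> h.py <<'E'
def weigh(n=12):
    F=[]
    for _ in range(n): vision.grab_frame("top"); F.append(env.get_obs()["ft_force"])
    o=env.get_obs(); F=np.array(F); print(round(float(o["clock"]),2),o["tcp_pos"].round(4),"F",F.mean(0).round(2),F.std(0).round(2),"gap",o["finger_gap"].round(4),o["finger_force"].round(1))
E
python3 -c "
from h import *
weigh()"
```

```text
Traceback (most recent call last):
  File "h.py", line 18, in weigh
    o=env.get_obs(); F=np.array(F); print(round(float(o["clock"]),2),o["tcp_pos"].round(4),"F",F.mean(0).round(2),F.std(0).round(2),"gap",o["finger_gap"].round(4),o["finger_force"].round(1))
                                                                                                                                          ^^^^^^^^^^^^^^^^^^^^^
AttributeError: 'float' object has no attribute 'round'
```

```bash
sed -i 's/o\["finger_gap"\].round(4),o\["finger_force"\].round(1)/np.round(o["finger_gap"],4),np.round(o["finger_force"],1)/' h.py
python3 -c "
from h import *
weigh(8)"
```

```text
3.62 [ 0.465  -0.0951  0.1542] F [-0.07 -0.13 -0.01] [0.44 0.42 0.58] gap 0.0442 0.0
```

arm_command(
  series=[
    {"dx": 0,"dy": 0,"dz": 0.02,"wx": 0,"wy": 0,"wz": 0,"claw": 0},
    {"dx": 0,"dy": 0,"dz": 0.02,"wx": 0,"wy": 0,"wz": 0,"claw": 0},
    {"dx": 0,"dy": 0,"dz": 0.02,"wx": 0,"wy": 0,"wz": 0,"claw": 0},
    {"dx": 0,"dy": 0,"dz": 0.02,"wx": 0,"wy": 0,"wz": 0,"claw": 0},
    {"dx": 0,"dy": 0,"dz": 0,"wx": 0,"wy": 0,"wz": 0,"claw": 0},
    {"dx": 0,"dy": 0,"dz": 0,"wx": 0,"wy": 0,"wz": 0,"claw": 1},
    {"dx": 0,"dy": 0,"dz": 0,"wx": 0,"wy": 0,"wz": 0,"claw": 1},
    {"dx": 0,"dy": 0,"dz": 0,"wx": 0,"wy": 0,"wz": 0,"claw": 1},
    {"dx": 0,"dy": 0,"dz": 0,"wx": 0,"wy": 0,"wz": 0,"claw": 1},
    {"dx": 0,"dy": 0,"dz": 0,"wx": 0,"wy": 0,"wz": 0,"claw": 1},
  ],
  force=25,
)

```text
clock: 4.45
tcp_pos: [0.4655, -0.0951, 0.0753]
ee_rot: [-3.141, 0.002, -3.141]
ft_force: [1.1, 2.1, 6.5]
finger_gap: 0.0234
finger_force: 24.9
```

arm_command(
  series=[
    {"dx": 0,"dy": 0,"dz": -0.01,"wx": 0,"wy": 0,"wz": 0,"claw": 1},
    {"dx": 0,"dy": 0,"dz": -0.02,"wx": 0,"wy": 0,"wz": 0,"claw": 1},
    {"dx": 0,"dy": 0,"dz": -0.03,"wx": 0,"wy": 0,"wz": 0,"claw": 1},
    {"dx": 0,"dy": 0,"dz": -0.03,"wx": 0,"wy": 0,"wz": 0,"claw": 1},
    {"dx": 0,"dy": 0,"dz": -0.01,"wx": 0,"wy": 0,"wz": 0,"claw": 1},
    {"dx": 0,"dy": 0,"dz": 0,"wx": 0,"wy": 0,"wz": 0,"claw": 1},
    {"dx": 0,"dy": 0,"dz": 0,"wx": 0,"wy": 0,"wz": 0,"claw": 1},
  ],
)

```text
clock: 5.03
tcp_pos: [0.4646, -0.095, 0.1742]
ee_rot: [-3.141, -0.0, -3.141]
ft_force: [-0.9, 0.3, -5.0]
finger_gap: 0.0237
finger_force: 24.9
```

```bash
python3 -c "
from h import *
weigh(12)"
```

```text
5.63 [ 0.465  -0.0951  0.1741] F [ 0.18 -0.11 -4.52] [0.6  0.46 0.34] gap 0.0229 24.9
```

It grips well (gap 23 mm). The load is 4.5 N, so canister_1 is the heaviest and goes to W3 at (0.553, 0.150).

arm_command(
  series=[
    {"dx": -0.006,"dy": 0.015,"dz": 0,"wx": 0,"wy": 0,"wz": 0,"claw": 1},
    {"dx": -0.011,"dy": 0.031,"dz": 0,"wx": 0,"wy": 0,"wz": 0,"claw": 1},
    {"dx": -0.011,"dy": 0.031,"dz": 0,"wx": 0,"wy": 0,"wz": 0,"claw": 1},
    {"dx": -0.011,"dy": 0.031,"dz": 0,"wx": 0,"wy": 0,"wz": 0,"claw": 1},
    {"dx": -0.011,"dy": 0.031,"dz": 0,"wx": 0,"wy": 0,"wz": 0,"claw": 1},
    {"dx": -0.011,"dy": 0.031,"dz": 0,"wx": 0,"wy": 0,"wz": 0,"claw": 1},
    {"dx": -0.011,"dy": 0.031,"dz": 0,"wx": 0,"wy": 0,"wz": 0,"claw": 1},
    {"dx": -0.01,"dy": 0.028,"dz": 0,"wx": 0,"wy": 0,"wz": 0,"claw": 1},
    {"dx": -0.006,"dy": 0.016,"dz": 0.005,"wx": 0,"wy": 0,"wz": 0,"claw": 1},
    {"dx": 0,"dy": 0,"dz": 0.01,"wx": 0,"wy": 0,"wz": 0,"claw": 1},
  ],
)

```text
clock: 6.47
tcp_pos: [0.5539, 0.153, 0.1597]
ee_rot: [3.141, 0.003, -3.138]
ft_force: [0.5, -0.7, -4.0]
finger_gap: 0.0232
finger_force: 24.9
```

```bash
python3 - <<'E'
from h import *
weigh(4)
im,d=vision.grab_frame("wrist"); cv2.imwrite("pics/w3.png",im[...,::-1])
im,d=vision.grab_frame("scene"); cv2.imwrite("pics/s3.png",cv2.resize(im[150:330,340:580],None,fx=3,fy=3)[...,::-1])
E
```

```text
6.67 [0.5526 0.1491 0.159 ] F [-0.64  0.12 -5.35] [0.86 0.31 1.12] gap 0.0232 24.9
```

View pics/s3.png

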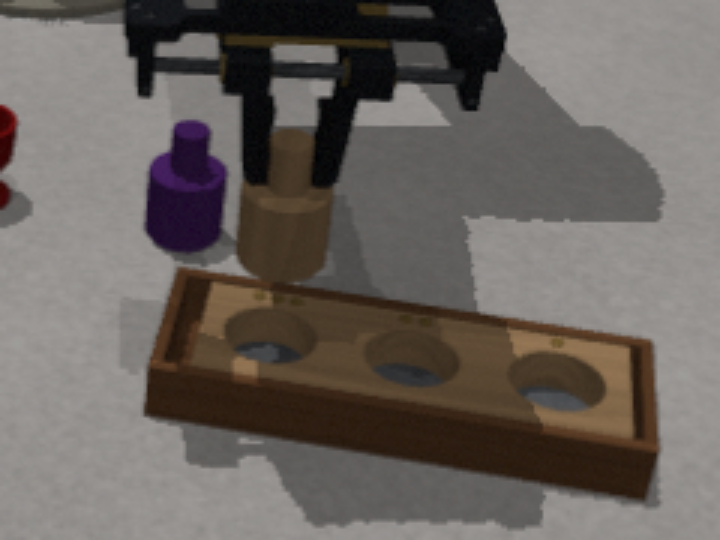

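The canister hangs upright in the jaws above the three-stud well at (268,340) in the crop. I'll now lower it gently.

arm_command(
  series=[
    {"dx": 0,"dy": 0,"dz": 0.01,"wx": 0,"wy": 0,"wz": 0,"claw": 1},
    {"dx": 0,"dy": 0,"dz": 0.01,"wx": 0,"wy": 0,"wz": 0,"claw": 1},
    {"dx": 0,"dy": 0,"dz": 0.01,"wx": 0,"wy": 0,"wz": 0,"claw": 1},
    {"dx": 0,"dy": 0,"dz": 0.01,"wx": 0,"wy": 0,"wz": 0,"claw": 1},
    {"dx": 0,"dy": 0,"dz": 0.003,"wx": 0,"wy": 0,"wz": 0,"claw": 1},
    {"dx": 0,"dy": 0,"dz": 0.002,"wx": 0,"wy": 0,"wz": 0,"claw": 1},
    {"dx": 0,"dy": 0,"dz": 0.002,"wx": 0,"wy": 0,"wz": 0,"claw": 1},
    {"dx": 0,"dy": 0,"dz": 0.002,"wx": 0,"wy": 0,"wz": 0,"claw": 1},
    {"dx": 0,"dy": 0,"dz": 0.002,"wx": 0,"wy": 0,"wz": 0,"claw": 1},
    {"dx": 0,"dy": 0,"dz": 0,"wx": 0,"wy": 0,"wz": 0,"claw": 1},
  ],
)

```text
clock: 7.6
tcp_pos: [0.5528, 0.15, 0.1081]
ee_rot: [-3.142, -0.0, -3.141]
ft_force: [-0.1, 0.3, -4.8]
finger_gap: 0.023
finger_force: 24.9
```

```bash
python3 -c "
from h import *
weigh(6)"
```

```text
7.9 [0.5529 0.1499 0.1084] F [ 0.34 -0.01 -4.35] [0.48 0.35 0.25] gap 0.0235 24.9
```

arm_command(
  series=[
    {"dx": 0,"dy": 0,"dz": 0.0015,"wx": 0,"wy": 0,"wz": 0,"claw": 1},
    {"dx": 0,"dy": 0,"dz": 0.0015,"wx": 0,"wy": 0,"wz": 0,"claw": 1},
    {"dx": 0,"dy": 0,"dz": 0.001,"wx": 0,"wy": 0,"wz": 0,"claw": 1},
    {"dx": 0,"dy": 0,"dz": 0.001,"wx": 0,"wy": 0,"wz": 0,"claw": 1},
    {"dx": 0,"dy": 0,"dz": 0.001,"wx": 0,"wy": 0,"wz": 0,"claw": 1},
    {"dx": 0,"dy": 0,"dz": 0.001,"wx": 0,"wy": 0,"wz": 0,"claw": 1},
    {"dx": 0,"dy": 0,"dz": 0,"wx": 0,"wy": 0,"wz": 0,"claw": 1},
  ],
)

```text
clock: 8.48
tcp_pos: [0.5528, 0.1499, 0.101]
ee_rot: [-3.142, -0.0, -3.141]
ft_force: [-1.0, -0.3, -4.6]
finger_gap: 0.0227
finger_force: 24.9
```

```bash
python3 -c "
from h import *
weigh(6)"
```

```text
8.78 [0.5529 0.15   0.1013] F [ 0.04 -0.01 -4.56] [0.71 0.59 0.24] gap 0.0234 24.9
```

It has entered without touching, so I'll continue down.

arm_command(
  series=[
    {"dx": 0,"dy": 0,"dz": 0.002,"wx": 0,"wy": 0,"wz": 0,"claw": 1},
    {"dx": 0,"dy": 0,"dz": 0.002,"wx": 0,"wy": 0,"wz": 0,"claw": 1},
    {"dx": 0,"dy": 0,"dz": 0.002,"wx": 0,"wy": 0,"wz": 0,"claw": 1},
    {"dx": 0,"dy": 0,"dz": 0.002,"wx": 0,"wy": 0,"wz": 0,"claw": 1},
    {"dx": 0,"dy": 0,"dz": 0.002,"wx": 0,"wy": 0,"wz": 0,"claw": 1},
    {"dx": 0,"dy": 0,"dz": 0.002,"wx": 0,"wy": 0,"wz": 0,"claw": 1},
    {"dx": 0,"dy": 0,"dz": 0.002,"wx": 0,"wy": 0,"wz": 0,"claw": 1},
    {"dx": 0,"dy": 0,"dz": 0.001,"wx": 0,"wy": 0,"wz": 0,"claw": 1},
    {"dx": 0,"dy": 0,"dz": 0.001,"wx": 0,"wy": 0,"wz": 0,"claw": 1},
    {"dx": 0,"dy": 0,"dz": 0,"wx": 0,"wy": 0,"wz": 0,"claw": 1},
  ],
)

```text
clock: 9.62
tcp_pos: [0.5528, 0.1499, 0.085]
ee_rot: [-3.142, -0.0, -3.141]
ft_force: [0.3, -0.4, -5.0]
finger_gap: 0.0233
finger_force: 24.9
```

```bash
python3 -c "
from h import *
weigh(6)"
```

```text
9.92 [0.5529 0.15   0.0853] F [ 0.08  0.25 -4.39] [0.53 0.48 0.72] gap 0.0233 24.9
```

arm_command(
  series=[
    {"dx": 0,"dy": 0,"dz": 0.0007,"wx": 0,"wy": 0,"wz": 0,"claw": 1},
    {"dx": 0,"dy": 0,"dz": 0.0007,"wx": 0,"wy": 0,"wz": 0,"claw": 1},
    {"dx": 0,"dy": 0,"dz": 0.0007,"wx": 0,"wy": 0,"wz": 0,"claw": 1},
    {"dx": 0,"dy": 0,"dz": 0,"wx": 0,"wy": 0,"wz": 0,"claw": 1},
    {"dx": 0,"dy": 0,"dz": 0,"wx": 0,"wy": 0,"wz": 0,"claw": 1},
  ],
)

```text
clock: 10.33
tcp_pos: [0.553, 0.15, 0.0834]
ee_rot: [3.142, 0.001, -3.141]
ft_force: [-1.2, 0.7, -1.1]
finger_gap: 0.0232
finger_force: 24.8
```

```bash
python3 -c "
from h import *
weigh(6)"
```

```text
10.63 [0.553  0.15   0.0834] F [-0.49  1.07 -0.11] [0.25 0.48 0.67] gap 0.0232 24.8
```

The load went to 0 at TCP z 0.083, so it is on the felt. I'll release and go to canister_2 at (0.4998, -0.228).

arm_command(
  series=[
    {"dx": 0,"dy": 0,"dz": 0,"wx": 0,"wy": 0,"wz": 0,"claw": 0},
    {"dx": 0,"dy": 0,"dz": 0,"wx": 0,"wy": 0,"wz": 0,"claw": 0},
    {"dx": 0,"dy": 0,"dz": 0,"wx": 0,"wy": 0,"wz": 0,"claw": 0},
    {"dx": 0,"dy": 0,"dz": -0.01,"wx": 0,"wy": 0,"wz": 0,"claw": 0},
    {"dx": 0,"dy": 0,"dz": -0.03,"wx": 0,"wy": 0,"wz": 0,"claw": 0},
    {"dx": 0,"dy": 0,"dz": -0.03,"wx": 0,"wy": 0,"wz": 0,"claw": 0},
    {"dx": 0,"dy": 0,"dz": -0.02,"wx": 0,"wy": 0,"wz": 0,"claw": 0},
  ],
)

```text
clock: 11.22
tcp_pos: [0.5535, 0.1499, 0.1766]
ee_rot: [3.141, 0.003, -3.141]
ft_force: [0.3, 1.1, 1.2]
finger_gap: 0.0439
finger_force: 0.0
```

arm_command(
  series=[
    {"dx": 0.0053,"dy": -0.0378,"dz": 0,"wx": 0,"wy": 0,"wz": 0,"claw": 0},
    {"dx": 0.0053,"dy": -0.0378,"dz": 0,"wx": 0,"wy": 0,"wz": 0,"claw": 0},
    {"dx": 0.0053,"dy": -0.0378,"dz": 0,"wx": 0,"wy": 0,"wz": 0,"claw": 0},
    {"dx": 0.0053,"dy": -0.0378,"dz": 0,"wx": 0,"wy": 0,"wz": 0,"claw": 0},
    {"dx": 0.0053,"dy": -0.0378,"dz": 0,"wx": 0,"wy": 0,"wz": 0,"claw": 0},
    {"dx": 0.0053,"dy": -0.0378,"dz": 0,"wx": 0,"wy": 0,"wz": 0,"claw": 0},
    {"dx": 0.0053,"dy": -0.0378,"dz": 0,"wx": 0,"wy": 0,"wz": 0,"claw": 0},
    {"dx": 0.0053,"dy": -0.0378,"dz": 0,"wx": 0,"wy": 0,"wz": 0,"claw": 0},
    {"dx": 0.0053,"dy": -0.0378,"dz": 0,"wx": 0,"wy": 0,"wz": 0,"claw": 0},
    {"dx": 0.0053,"dy": -0.0378,"dz": 0,"wx": 0,"wy": 0,"wz": 0,"claw": 0},
  ],
)

```text
clock: 12.05
tcp_pos: [0.4995, -0.23, 0.1741]
ee_rot: [-3.141, 0.001, -3.141]
ft_force: [-0.2, 0.0, 0.6]
finger_gap: 0.044
finger_force: 0.0
```

```bash
python3 - <<'E'
from h import *
weigh(5)
c=vision.calibration("top"); im,d=vision.grab_frame("top"); P=cloud(d,c)
for n,(u,v) in dict(w3=(227,235),c3=(475,245)).items():
    q=P[v-25:v+25,u-25:u+25].reshape(-1,3)
    for h in ((.058,.088) if n=="w3" else (.05,.08)):
        a=q[abs(q[:,2]-h)<.003]
        if len(a): (x,y),r=cv2.minEnclosingCircle((a[:,:2]*1000).astype(np.float32)); print(n,h,len(a),round(x,1),round(y,1),round(r,1),a[:,2].mean().round(4))
E
```

```text
12.3 [ 0.5    -0.2277  0.1736] F [-0.45 -0.38  0.1 ] [1.37 1.7  0.38] gap 0.0438 0.0
w3 0.058 335 551.3 149.8 25.1 0.0579
w3 0.088 124 551.6 150.3 12.1 0.0878
```

Canister_1 is seated: its knob top is at 0.0878 and its body top at 0.0579 m (expected 0.088 and 0.058), and it is upright. Next is canister_2.

arm_command(
  series=[
    {"dx": 0,"dy": 0,"dz": 0.0246,"wx": 0,"wy": 0,"wz": 0,"claw": 0},
    {"dx": 0,"dy": 0,"dz": 0.0246,"wx": 0,"wy": 0,"wz": 0,"claw": 0},
    {"dx": 0,"dy": 0,"dz": 0.0246,"wx": 0,"wy": 0,"wz": 0,"claw": 0},
    {"dx": 0,"dy": 0,"dz": 0.0246,"wx": 0,"wy": 0,"wz": 0,"claw": 0},
    {"dx": 0,"dy": 0,"dz": 0,"wx": 0,"wy": 0,"wz": 0,"claw": 0},
    {"dx": 0,"dy": 0,"dz": 0,"wx": 0,"wy": 0,"wz": 0,"claw": 1},
    {"dx": 0,"dy": 0,"dz": 0,"wx": 0,"wy": 0,"wz": 0,"claw": 1},
    {"dx": 0,"dy": 0,"dz": 0,"wx": 0,"wy": 0,"wz": 0,"claw": 1},
    {"dx": 0,"dy": 0,"dz": 0,"wx": 0,"wy": 0,"wz": 0,"claw": 1},
    {"dx": 0,"dy": 0,"dz": 0,"wx": 0,"wy": 0,"wz": 0,"claw": 1},
  ],
)

```text
clock: 13.18
tcp_pos: [0.5008, -0.2282, 0.0763]
ee_rot: [-3.14, 0.002, -3.141]
ft_force: [0.1, 1.5, 7.7]
finger_gap: 0.0233
finger_force: 25.0
```

arm_command(
  series=[
    {"dx": 0,"dy": 0,"dz": -0.01,"wx": 0,"wy": 0,"wz": 0,"claw": 1},
    {"dx": 0,"dy": 0,"dz": -0.02,"wx": 0,"wy": 0,"wz": 0,"claw": 1},
    {"dx": 0,"dy": 0,"dz": -0.03,"wx": 0,"wy": 0,"wz": 0,"claw": 1},
    {"dx": 0,"dy": 0,"dz": -0.03,"wx": 0,"wy": 0,"wz": 0,"claw": 1},
    {"dx": 0,"dy": 0,"dz": -0.01,"wx": 0,"wy": 0,"wz": 0,"claw": 1},
    {"dx": 0,"dy": 0,"dz": 0,"wx": 0,"wy": 0,"wz": 0,"claw": 1},
    {"dx": 0,"dy": 0,"dz": 0,"wx": 0,"wy": 0,"wz": 0,"claw": 1},
  ],
)

```text
clock: 13.77
tcp_pos: [0.4997, -0.2279, 0.1742]
ee_rot: [3.141, -0.0, -3.141]
ft_force: [0.0, -0.4, -0.8]
finger_gap: 0.0233
finger_force: 25.0
```

```bash
python3 -c "
from h import *
weigh(12)"
```

```text
14.37 [ 0.5    -0.2281  0.1746] F [-0.26 -0.14 -0.59] [0.6  0.56 0.58] gap 0.023 25.0
```

The load is 0.6 N, so canister_2 is the lightest and goes to W1 at (0.5825, 0.307).

arm_command(
  series=[
    {"dx": 0,"dy": 0.01,"dz": -0.02,"wx": 0,"wy": 0,"wz": 0,"claw": 1},
    {"dx": -0.005,"dy": 0.03,"dz": -0.005,"wx": 0,"wy": 0,"wz": 0,"claw": 1},
    {"dx": -0.005,"dy": 0.035,"dz": 0,"wx": 0,"wy": 0,"wz": 0,"claw": 1},
    {"dx": -0.005,"dy": 0.035,"dz": 0,"wx": 0,"wy": 0,"wz": 0,"claw": 1},
    {"dx": -0.005,"dy": 0.035,"dz": 0,"wx": 0,"wy": 0,"wz": 0,"claw": 1},
    {"dx": -0.005,"dy": 0.035,"dz": 0,"wx": 0,"wy": 0,"wz": 0,"claw": 1},
    {"dx": -0.005,"dy": 0.035,"dz": 0,"wx": 0,"wy": 0,"wz": 0,"claw": 1},
    {"dx": -0.005,"dy": 0.035,"dz": 0,"wx": 0,"wy": 0,"wz": 0,"claw": 1},
    {"dx": -0.005,"dy": 0.035,"dz": 0,"wx": 0,"wy": 0,"wz": 0,"claw": 1},
    {"dx": -0.005,"dy": 0.035,"dz": 0,"wx": 0,"wy": 0,"wz": 0,"claw": 1},
  ],
)

```text
clock: 15.2
tcp_pos: [0.5449, 0.0937, 0.1999]
ee_rot: [-3.142, 0.0, -3.141]
ft_force: [0.4, -0.7, -0.6]
finger_gap: 0.0232
finger_force: 25.0
```

arm_command(
  series=[
    {"dx": -0.005,"dy": 0.035,"dz": 0,"wx": 0,"wy": 0,"wz": 0,"claw": 1},
    {"dx": -0.005,"dy": 0.035,"dz": 0,"wx": 0,"wy": 0,"wz": 0,"claw": 1},
    {"dx": -0.005,"dy": 0.035,"dz": 0,"wx": 0,"wy": 0,"wz": 0,"claw": 1},
    {"dx": -0.005,"dy": 0.035,"dz": 0,"wx": 0,"wy": 0,"wz": 0,"claw": 1},
    {"dx": -0.005,"dy": 0.035,"dz": 0,"wx": 0,"wy": 0,"wz": 0,"claw": 1},
    {"dx": -0.0075,"dy": 0.025,"dz": 0,"wx": 0,"wy": 0,"wz": 0,"claw": 1},
    {"dx": -0.005,"dy": 0.015,"dz": 0.005,"wx": 0,"wy": 0,"wz": 0,"claw": 1},
    {"dx": 0,"dy": 0,"dz": 0.01,"wx": 0,"wy": 0,"wz": 0,"claw": 1},
    {"dx": 0,"dy": 0,"dz": 0.01,"wx": 0,"wy": 0,"wz": 0,"claw": 1},
    {"dx": 0,"dy": 0,"dz": 0.01,"wx": 0,"wy": 0,"wz": 0,"claw": 1},
  ],
)

```text
clock: 16.03
tcp_pos: [0.582, 0.306, 0.1634]
ee_rot: [-3.141, -0.001, 3.141]
ft_force: [0.3, -0.5, -0.5]
finger_gap: 0.0236
finger_force: 25.0
```

```bash
python3 -c "
from h import *
weigh(8)"
```

```text
16.43 [0.5826 0.3067 0.1655] F [-0.25 -0.11 -0.47] [0.45 0.34 0.55] gap 0.0229 25.0
```

arm_command(
  series=[
    {"dx": 0,"dy": 0,"dz": 0.015,"wx": 0,"wy": 0,"wz": 0,"claw": 1},
    {"dx": 0,"dy": 0,"dz": 0.015,"wx": 0,"wy": 0,"wz": 0,"claw": 1},
    {"dx": 0,"dy": 0,"dz": 0.015,"wx": 0,"wy": 0,"wz": 0,"claw": 1},
    {"dx": 0,"dy": 0,"dz": 0.008,"wx": 0,"wy": 0,"wz": 0,"claw": 1},
    {"dx": 0,"dy": 0,"dz": 0.0015,"wx": 0,"wy": 0,"wz": 0,"claw": 1},
    {"dx": 0,"dy": 0,"dz": 0.0015,"wx": 0,"wy": 0,"wz": 0,"claw": 1},
    {"dx": 0,"dy": 0,"dz": 0.0015,"wx": 0,"wy": 0,"wz": 0,"claw": 1},
    {"dx": 0,"dy": 0,"dz": 0.0015,"wx": 0,"wy": 0,"wz": 0,"claw": 1},
    {"dx": 0,"dy": 0,"dz": 0.0015,"wx": 0,"wy": 0,"wz": 0,"claw": 1},
    {"dx": 0,"dy": 0,"dz": 0,"wx": 0,"wy": 0,"wz": 0,"claw": 1},
  ],
)

```text
clock: 17.27
tcp_pos: [0.5823, 0.307, 0.1043]
ee_rot: [3.142, 0.0, -3.141]
ft_force: [-0.4, 1.3, -0.7]
finger_gap: 0.0233
finger_force: 25.0
```

```bash
python3 -c "
from h import *
weigh(6)"
```

```text
17.57 [0.5824 0.307  0.1043] F [-0.13  0.2  -0.74] [0.43 0.64 0.39] gap 0.0231 25.0
```

arm_command(
  series=[
    {"dx": 0,"dy": 0,"dz": 0.0015,"wx": 0,"wy": 0,"wz": 0,"claw": 1},
    {"dx": 0,"dy": 0,"dz": 0.0015,"wx": 0,"wy": 0,"wz": 0,"claw": 1},
    {"dx": 0,"dy": 0,"dz": 0.002,"wx": 0,"wy": 0,"wz": 0,"claw": 1},
    {"dx": 0,"dy": 0,"dz": 0.002,"wx": 0,"wy": 0,"wz": 0,"claw": 1},
    {"dx": 0,"dy": 0,"dz": 0.002,"wx": 0,"wy": 0,"wz": 0,"claw": 1},
    {"dx": 0,"dy": 0,"dz": 0.002,"wx": 0,"wy": 0,"wz": 0,"claw": 1},
    {"dx": 0,"dy": 0,"dz": 0.002,"wx": 0,"wy": 0,"wz": 0,"claw": 1},
    {"dx": 0,"dy": 0,"dz": 0.002,"wx": 0,"wy": 0,"wz": 0,"claw": 1},
    {"dx": 0,"dy": 0,"dz": 0.002,"wx": 0,"wy": 0,"wz": 0,"claw": 1},
    {"dx": 0,"dy": 0,"dz": 0.001,"wx": 0,"wy": 0,"wz": 0,"claw": 1},
  ],
)

```text
clock: 18.4
tcp_pos: [0.5822, 0.3069, 0.0859]
ee_rot: [-3.141, -0.0, -3.141]
ft_force: [-0.2, -0.4, -1.1]
finger_gap: 0.023
finger_force: 25.0
```

arm_command(
  series=[
    {"dx": 0,"dy": 0,"dz": 0.0007,"wx": 0,"wy": 0,"wz": 0,"claw": 1},
    {"dx": 0,"dy": 0,"dz": 0.0005,"wx": 0,"wy": 0,"wz": 0,"claw": 1},
    {"dx": 0,"dy": 0,"dz": 0.0005,"wx": 0,"wy": 0,"wz": 0,"claw": 1},
    {"dx": 0,"dy": 0,"dz": 0,"wx": 0,"wy": 0,"wz": 0,"claw": 1},
  ],
)

```text
clock: 18.73
tcp_pos: [0.5823, 0.307, 0.0845]
ee_rot: [-3.142, -0.0, -3.141]
ft_force: [0.4, 0.7, -0.5]
finger_gap: 0.0235
finger_force: 25.0
```

```bash
python3 -c "
from h import *
weigh(6)"
```

```text
19.03 [0.5823 0.3069 0.0846] F [-0.19 -0.26 -0.82] [0.19 0.51 0.21] gap 0.0233 25.0
```

arm_command(
  series=[
    {"dx": 0,"dy": 0,"dz": 0.0005,"wx": 0,"wy": 0,"wz": 0,"claw": 1},
    {"dx": 0,"dy": 0,"dz": 0.0005,"wx": 0,"wy": 0,"wz": 0,"claw": 1},
    {"dx": 0,"dy": 0,"dz": 0,"wx": 0,"wy": 0,"wz": 0,"claw": 1},
  ],
)

```text
clock: 19.28
tcp_pos: [0.5826, 0.3072, 0.0844]
ee_rot: [3.141, 0.001, -3.141]
ft_force: [-1.9, -0.2, 5.1]
finger_gap: 0.0237
finger_force: 25.0
```

```bash
python3 -c "
from h import *
weigh(6)"
```

```text
19.58 [0.5826 0.3071 0.0844] F [-1.49  0.51  5.5 ] [0.34 0.67 0.51] gap 0.0234 25.0
```

It is on the felt at 0.0844. I'll release and go to canister_3 at (0.4605, -0.3209).

arm_command(
  series=[
    {"dx": 0,"dy": 0,"dz": 0,"wx": 0,"wy": 0,"wz": 0,"claw": 0},
    {"dx": 0,"dy": 0,"dz": 0,"wx": 0,"wy": 0,"wz": 0,"claw": 0},
    {"dx": 0,"dy": 0,"dz": 0,"wx": 0,"wy": 0,"wz": 0,"claw": 0},
    {"dx": 0,"dy": 0,"dz": -0.01,"wx": 0,"wy": 0,"wz": 0,"claw": 0},
    {"dx": 0,"dy": 0,"dz": -0.03,"wx": 0,"wy": 0,"wz": 0,"claw": 0},
    {"dx": 0,"dy": 0,"dz": -0.03,"wx": 0,"wy": 0,"wz": 0,"claw": 0},
    {"dx": 0,"dy": 0,"dz": -0.02,"wx": 0,"wy": 0,"wz": 0,"claw": 0},
    {"dx": 0.0076,"dy": -0.039,"dz": 0,"wx": 0,"wy": 0,"wz": 0,"claw": 0},
    {"dx": 0.0076,"dy": -0.039,"dz": 0,"wx": 0,"wy": 0,"wz": 0,"claw": 0},
    {"dx": 0.0076,"dy": -0.039,"dz": 0,"wx": 0,"wy": 0,"wz": 0,"claw": 0},
  ],
)

```text
clock: 20.42
tcp_pos: [0.5589, 0.1889, 0.1743]
ee_rot: [3.142, 0.001, -3.14]
ft_force: [0.7, -1.0, -0.3]
finger_gap: 0.0445
finger_force: 0.0
```

arm_command(
  series=[
    {"dx": 0.0076,"dy": -0.039,"dz": 0,"wx": 0,"wy": 0,"wz": 0,"claw": 0},
    {"dx": 0.0076,"dy": -0.039,"dz": 0,"wx": 0,"wy": 0,"wz": 0,"claw": 0},
    {"dx": 0.0076,"dy": -0.039,"dz": 0,"wx": 0,"wy": 0,"wz": 0,"claw": 0},
    {"dx": 0.0076,"dy": -0.039,"dz": 0,"wx": 0,"wy": 0,"wz": 0,"claw": 0},
    {"dx": 0.0076,"dy": -0.039,"dz": 0,"wx": 0,"wy": 0,"wz": 0,"claw": 0},
    {"dx": 0.0076,"dy": -0.039,"dz": 0,"wx": 0,"wy": 0,"wz": 0,"claw": 0},
    {"dx": 0.0076,"dy": -0.039,"dz": 0,"wx": 0,"wy": 0,"wz": 0,"claw": 0},
    {"dx": 0.0076,"dy": -0.039,"dz": 0,"wx": 0,"wy": 0,"wz": 0,"claw": 0},
    {"dx": 0.0076,"dy": -0.039,"dz": 0,"wx": 0,"wy": 0,"wz": 0,"claw": 0},
    {"dx": 0.0076,"dy": -0.039,"dz": 0,"wx": 0,"wy": 0,"wz": 0,"claw": 0},
  ],
)

```text
clock: 21.25
tcp_pos: [0.483, -0.202, 0.1744]
ee_rot: [-3.141, 0.001, -3.141]
ft_force: [0.3, 0.5, 0.8]
finger_gap: 0.0441
finger_force: 0.0
```

```bash
python3 - <<'E'
from h import *
weigh(6)
c=vision.calibration("top"); im,d=vision.grab_frame("top"); P=cloud(d,c)
for n,(u,v) in dict(w3=(227,235),w1=(146,235)).items():
    q=P[v-25:v+25,u-25:u+25].reshape(-1,3)
    for h in (.058,.088):
        a=q[abs(q[:,2]-h)<.003]
        if len(a): (x,y),r=cv2.minEnclosingCircle((a[:,:2]*1000).astype(np.float32)); print(n,h,len(a),round(x,1),round(y,1),round(r,1),a[:,2].mean().round(4))
E
```

```text
21.55 [ 0.4839 -0.1992  0.1738] F [-0.38 -0.52  0.41] [0.78 2.19 0.41] gap 0.0441 0.0
w3 0.058 330 552.0 150.3 25.3 0.0577
w3 0.088 116 551.7 150.4 12.2 0.0878
w1 0.058 303 580.9 306.7 25.5 0.0578
w1 0.088 119 580.7 306.1 11.9 0.0875
```

Canister_2 is seated upright too (0.0578 and 0.0875 m). Now canister_3.

arm_command(
  series=[
    {"dx": 0.0058,"dy": -0.0304,"dz": 0,"wx": 0,"wy": 0,"wz": 0,"claw": 0},
    {"dx": 0.0058,"dy": -0.0304,"dz": 0,"wx": 0,"wy": 0,"wz": 0,"claw": 0},
    {"dx": 0.0058,"dy": -0.0304,"dz": 0,"wx": 0,"wy": 0,"wz": 0,"claw": 0},
    {"dx": 0.006,"dy": -0.0304,"dz": 0,"wx": 0,"wy": 0,"wz": 0,"claw": 0},
    {"dx": 0,"dy": 0,"dz": 0,"wx": 0,"wy": 0,"wz": 0,"claw": 0},
    {"dx": 0,"dy": 0,"dz": 0.0246,"wx": 0,"wy": 0,"wz": 0,"claw": 0},
    {"dx": 0,"dy": 0,"dz": 0.0246,"wx": 0,"wy": 0,"wz": 0,"claw": 0},
    {"dx": 0,"dy": 0,"dz": 0.0246,"wx": 0,"wy": 0,"wz": 0,"claw": 0},
    {"dx": 0,"dy": 0,"dz": 0.0246,"wx": 0,"wy": 0,"wz": 0,"claw": 0},
    {"dx": 0,"dy": 0,"dz": 0,"wx": 0,"wy": 0,"wz": 0,"claw": 0},
  ],
)

```text
clock: 22.43
tcp_pos: [0.4595, -0.3187, 0.0712]
ee_rot: [3.136, -0.005, -3.139]
ft_force: [-0.3, 0.7, -0.5]
finger_gap: 0.0442
finger_force: 0.0
```

arm_command(
  series=[
    {"dx": 0,"dy": 0,"dz": 0,"wx": 0,"wy": 0,"wz": 0,"claw": 1},
    {"dx": 0,"dy": 0,"dz": 0,"wx": 0,"wy": 0,"wz": 0,"claw": 1},
    {"dx": 0,"dy": 0,"dz": 0,"wx": 0,"wy": 0,"wz": 0,"claw": 1},
    {"dx": 0,"dy": 0,"dz": 0,"wx": 0,"wy": 0,"wz": 0,"claw": 1},
    {"dx": 0,"dy": 0,"dz": 0,"wx": 0,"wy": 0,"wz": 0,"claw": 1},
  ],
)

```text
clock: 22.85
tcp_pos: [0.461, -0.3219, 0.0767]
ee_rot: [-3.14, 0.002, -3.141]
ft_force: [0.6, 2.0, 6.8]
finger_gap: 0.0231
finger_force: 24.9
```

arm_command(
  series=[
    {"dx": 0,"dy": 0,"dz": -0.01,"wx": 0,"wy": 0,"wz": 0,"claw": 1},
    {"dx": 0,"dy": 0,"dz": -0.02,"wx": 0,"wy": 0,"wz": 0,"claw": 1},
    {"dx": 0,"dy": 0,"dz": -0.03,"wx": 0,"wy": 0,"wz": 0,"claw": 1},
    {"dx": 0,"dy": 0,"dz": -0.03,"wx": 0,"wy": 0,"wz": 0,"claw": 1},
    {"dx": 0,"dy": 0,"dz": -0.025,"wx": 0,"wy": 0,"wz": 0,"claw": 1},
    {"dx": 0,"dy": 0,"dz": -0.01,"wx": 0,"wy": 0,"wz": 0,"claw": 1},
    {"dx": 0,"dy": 0,"dz": 0,"wx": 0,"wy": 0,"wz": 0,"claw": 1},
    {"dx": 0,"dy": 0,"dz": 0,"wx": 0,"wy": 0,"wz": 0,"claw": 1},
  ],
)

```text
clock: 23.52
tcp_pos: [0.4601, -0.3215, 0.1994]
ee_rot: [3.141, -0.001, -3.141]
ft_force: [-0.4, 0.0, -2.8]
finger_gap: 0.0229
finger_force: 24.9
```

```bash
python3 -c "
from h import *
weigh(10)"
```

```text
24.02 [ 0.4603 -0.3217  0.1999] F [-0.05 -0.04 -2.16] [0.43 0.73 0.65] gap 0.0232 24.9
```

The load is 2.2 N, so canister_3 is the middle one and goes to W2 at (0.567, 0.2285).

arm_command(
  series=[
    {"dx": -0.003,"dy": 0.015,"dz": 0,"wx": 0,"wy": 0,"wz": 0,"claw": 1},
    {"dx": -0.0068,"dy": 0.035,"dz": 0,"wx": 0,"wy": 0,"wz": 0,"claw": 1},
    {"dx": -0.0068,"dy": 0.035,"dz": 0,"wx": 0,"wy": 0,"wz": 0,"claw": 1},
    {"dx": -0.0068,"dy": 0.035,"dz": 0,"wx": 0,"wy": 0,"wz": 0,"claw": 1},
    {"dx": -0.0068,"dy": 0.035,"dz": 0,"wx": 0,"wy": 0,"wz": 0,"claw": 1},
    {"dx": -0.0068,"dy": 0.035,"dz": 0,"wx": 0,"wy": 0,"wz": 0,"claw": 1},
    {"dx": -0.0068,"dy": 0.035,"dz": 0,"wx": 0,"wy": 0,"wz": 0,"claw": 1},
    {"dx": -0.0068,"dy": 0.035,"dz": 0,"wx": 0,"wy": 0,"wz": 0,"claw": 1},
    {"dx": -0.0068,"dy": 0.035,"dz": 0,"wx": 0,"wy": 0,"wz": 0,"claw": 1},
    {"dx": -0.0068,"dy": 0.035,"dz": 0,"wx": 0,"wy": 0,"wz": 0,"claw": 1},
  ],
)

```text
clock: 24.85
tcp_pos: [0.5241, 0.0109, 0.2003]
ee_rot: [3.141, 0.0, -3.141]
ft_force: [0.4, 0.5, -1.0]
finger_gap: 0.0234
finger_force: 24.9
```

arm_command(
  series=[
    {"dx": -0.0068,"dy": 0.035,"dz": 0,"wx": 0,"wy": 0,"wz": 0,"claw": 1},
    {"dx": -0.0068,"dy": 0.035,"dz": 0,"wx": 0,"wy": 0,"wz": 0,"claw": 1},
    {"dx": -0.0068,"dy": 0.035,"dz": 0,"wx": 0,"wy": 0,"wz": 0,"claw": 1},
    {"dx": -0.0068,"dy": 0.035,"dz": 0,"wx": 0,"wy": 0,"wz": 0,"claw": 1},
    {"dx": -0.0068,"dy": 0.035,"dz": 0,"wx": 0,"wy": 0,"wz": 0,"claw": 1},
    {"dx": -0.0068,"dy": 0.03,"dz": 0,"wx": 0,"wy": 0,"wz": 0,"claw": 1},
    {"dx": -0.0017,"dy": 0.015,"dz": 0,"wx": 0,"wy": 0,"wz": 0,"claw": 1},
    {"dx": 0,"dy": 0,"dz": 0.01,"wx": 0,"wy": 0,"wz": 0,"claw": 1},
    {"dx": 0,"dy": 0,"dz": 0.01,"wx": 0,"wy": 0,"wz": 0,"claw": 1},
    {"dx": 0,"dy": 0,"dz": 0.01,"wx": 0,"wy": 0,"wz": 0,"claw": 1},
  ],
)

```text
clock: 25.68
tcp_pos: [0.5663, 0.2274, 0.1688]
ee_rot: [-3.141, -0.001, 3.141]
ft_force: [0.3, 0.3, -2.1]
finger_gap: 0.0231
finger_force: 24.9
```

```bash
python3 -c "
from h import *
weigh(8)"
```

```text
26.08 [0.5671 0.228  0.1707] F [-0.19  0.08 -1.99] [0.51 0.38 0.8 ] gap 0.0234 24.9
```

arm_command(
  series=[
    {"dx": 0,"dy": 0,"dz": 0.015,"wx": 0,"wy": 0,"wz": 0,"claw": 1},
    {"dx": 0,"dy": 0,"dz": 0.015,"wx": 0,"wy": 0,"wz": 0,"claw": 1},
    {"dx": 0,"dy": 0,"dz": 0.015,"wx": 0,"wy": 0,"wz": 0,"claw": 1},
    {"dx": 0,"dy": 0,"dz": 0.012,"wx": 0,"wy": 0,"wz": 0,"claw": 1},
    {"dx": 0,"dy": 0,"dz": 0.0018,"wx": 0,"wy": 0,"wz": 0,"claw": 1},
    {"dx": 0,"dy": 0,"dz": 0.0018,"wx": 0,"wy": 0,"wz": 0,"claw": 1},
    {"dx": 0,"dy": 0,"dz": 0.0018,"wx": 0,"wy": 0,"wz": 0,"claw": 1},
    {"dx": 0,"dy": 0,"dz": 0.0018,"wx": 0,"wy": 0,"wz": 0,"claw": 1},
    {"dx": 0,"dy": 0,"dz": 0.0018,"wx": 0,"wy": 0,"wz": 0,"claw": 1},
    {"dx": 0,"dy": 0,"dz": 0,"wx": 0,"wy": 0,"wz": 0,"claw": 1},
  ],
)

```text
clock: 26.92
tcp_pos: [0.5669, 0.2283, 0.1042]
ee_rot: [3.142, 0.0, -3.141]
ft_force: [0.1, 0.6, -2.2]
finger_gap: 0.023
finger_force: 24.9
```

```bash
python3 -c "
from h import *
weigh(6)"
```

```text
27.22 [0.5669 0.2283 0.1043] F [ 0.26  0.05 -2.36] [0.49 0.32 0.47] gap 0.0238 24.9
```

arm_command(
  series=[
    {"dx": 0,"dy": 0,"dz": 0.0015,"wx": 0,"wy": 0,"wz": 0,"claw": 1},
    {"dx": 0,"dy": 0,"dz": 0.0015,"wx": 0,"wy": 0,"wz": 0,"claw": 1},
    {"dx": 0,"dy": 0,"dz": 0.002,"wx": 0,"wy": 0,"wz": 0,"claw": 1},
    {"dx": 0,"dy": 0,"dz": 0.002,"wx": 0,"wy": 0,"wz": 0,"claw": 1},
    {"dx": 0,"dy": 0,"dz": 0.002,"wx": 0,"wy": 0,"wz": 0,"claw": 1},
    {"dx": 0,"dy": 0,"dz": 0.002,"wx": 0,"wy": 0,"wz": 0,"claw": 1},
    {"dx": 0,"dy": 0,"dz": 0.002,"wx": 0,"wy": 0,"wz": 0,"claw": 1},
    {"dx": 0,"dy": 0,"dz": 0.002,"wx": 0,"wy": 0,"wz": 0,"claw": 1},
    {"dx": 0,"dy": 0,"dz": 0.002,"wx": 0,"wy": 0,"wz": 0,"claw": 1},
    {"dx": 0,"dy": 0,"dz": 0.001,"wx": 0,"wy": 0,"wz": 0,"claw": 1},
  ],
)

```text
clock: 28.05
tcp_pos: [0.5668, 0.2283, 0.0858]
ee_rot: [-3.142, -0.0, -3.141]
ft_force: [-0.2, -0.1, -1.4]
finger_gap: 0.0231
finger_force: 24.9
```

arm_command(
  series=[
    {"dx": 0,"dy": 0,"dz": 0.0006,"wx": 0,"wy": 0,"wz": 0,"claw": 1},
    {"dx": 0,"dy": 0,"dz": 0.0006,"wx": 0,"wy": 0,"wz": 0,"claw": 1},
    {"dx": 0,"dy": 0,"dz": 0,"wx": 0,"wy": 0,"wz": 0,"claw": 1},
  ],
)

```text
clock: 28.3
tcp_pos: [0.5669, 0.2283, 0.0849]
ee_rot: [3.142, 0.0, -3.141]
ft_force: [-0.1, -0.4, -2.3]
finger_gap: 0.023
finger_force: 24.9
```

```bash
python3 -c "
from h import *
weigh(6)"
```

```text
28.6 [0.5668 0.2283 0.0849] F [ 0.58 -0.22 -2.25] [0.8  0.53 0.37] gap 0.0235 24.9
```

arm_command(
  series=[
    {"dx": 0,"dy": 0,"dz": 0.0005,"wx": 0,"wy": 0,"wz": 0,"claw": 1},
    {"dx": 0,"dy": 0,"dz": 0.0005,"wx": 0,"wy": 0,"wz": 0,"claw": 1},
    {"dx": 0,"dy": 0,"dz": 0,"wx": 0,"wy": 0,"wz": 0,"claw": 1},
  ],
)

```text
clock: 28.85
tcp_pos: [0.5672, 0.2285, 0.0847]
ee_rot: [3.141, 0.001, -3.141]
ft_force: [-0.7, 1.2, 5.3]
finger_gap: 0.0234
finger_force: 24.9
```

```bash
python3 -c "
from h import *
weigh(4)"
```

```text
29.05 [0.5672 0.2285 0.0847] F [-0.61  0.61  5.63] [0.3  0.52 0.37] gap 0.0234 24.9
```

It has landed. I'll release, rise and move aside to check.

arm_command(
  series=[
    {"dx": 0,"dy": 0,"dz": 0,"wx": 0,"wy": 0,"wz": 0,"claw": 0},
    {"dx": 0,"dy": 0,"dz": 0,"wx": 0,"wy": 0,"wz": 0,"claw": 0},
    {"dx": 0,"dy": 0,"dz": 0,"wx": 0,"wy": 0,"wz": 0,"claw": 0},
    {"dx": 0,"dy": 0,"dz": -0.01,"wx": 0,"wy": 0,"wz": 0,"claw": 0},
    {"dx": 0,"dy": 0,"dz": -0.03,"wx": 0,"wy": 0,"wz": 0,"claw": 0},
    {"dx": 0,"dy": 0,"dz": -0.04,"wx": 0,"wy": 0,"wz": 0,"claw": 0},
    {"dx": 0,"dy": 0,"dz": -0.04,"wx": 0,"wy": 0,"wz": 0,"claw": 0},
    {"dx": 0.02,"dy": -0.035,"dz": 0,"wx": 0,"wy": 0,"wz": 0,"claw": 0},
    {"dx": 0.02,"dy": -0.035,"dz": 0,"wx": 0,"wy": 0,"wz": 0,"claw": 0},
    {"dx": 0.02,"dy": -0.035,"dz": 0,"wx": 0,"wy": 0,"wz": 0,"claw": 0},
  ],
)

```text
clock: 29.88
tcp_pos: [0.5059, 0.1224, 0.2049]
ee_rot: [-3.141, 0.002, -3.14]
ft_force: [0.4, -1.0, -1.0]
finger_gap: 0.0441
finger_force: 0.0
```

arm_command(
  series=[
    {"dx": 0.02,"dy": -0.035,"dz": 0,"wx": 0,"wy": 0,"wz": 0,"claw": 0},
    {"dx": 0.02,"dy": -0.035,"dz": 0,"wx": 0,"wy": 0,"wz": 0,"claw": 0},
    {"dx": 0.02,"dy": -0.035,"dz": 0,"wx": 0,"wy": 0,"wz": 0,"claw": 0},
    {"dx": 0.02,"dy": -0.035,"dz": 0,"wx": 0,"wy": 0,"wz": 0,"claw": 0},
    {"dx": 0,"dy": 0,"dz": 0,"wx": 0,"wy": 0,"wz": 0,"claw": 0},
    {"dx": 0,"dy": 0,"dz": 0,"wx": 0,"wy": 0,"wz": 0,"claw": 0},
  ],
)

```text
clock: 30.38
tcp_pos: [0.4266, -0.018, 0.2047]
ee_rot: [-3.141, 0.001, 3.138]
ft_force: [0.4, 1.3, -1.0]
finger_gap: 0.0439
finger_force: 0.0
```

```bash
python3 - <<'E'
from h import *
weigh(3)
c=vision.calibration("top"); im,d=vision.grab_frame("top"); P=cloud(d,c)
for n,(u,v) in dict(w3=(227,235),w2=(186,235),w1=(146,235)).items():
    q=P[v-25:v+25,u-20:u+20].reshape(-1,3)
    for h in (.058,.088):
        a=q[abs(q[:,2]-h)<.003]
        if len(a): (x,y),r=cv2.minEnclosingCircle((a[:,:2]*1000).astype(np.float32)); print(n,h,len(a),round(x,1),round(y,1),round(r,1),a[:,2].mean().round(4))
im,d=vision.grab_frame("scene"); cv2.imwrite("pics/s9.png",im[...,::-1])
E
```

```text
30.53 [ 0.4274 -0.0159  0.2042] F [-0.13 -0.1   0.29] [0.37 0.29 0.33] gap 0.0441 0.0
w3 0.058 329 552.1 150.2 25.1 0.0579
w3 0.088 122 551.9 150.2 11.9 0.0879
w2 0.058 313 566.2 228.3 25.3 0.0578
w2 0.088 119 566.2 227.7 12.7 0.0875
w1 0.058 302 581.0 306.3 25.5 0.0577
w1 0.088 120 580.7 305.3 12.4 0.0877
```

View pics/s9.png

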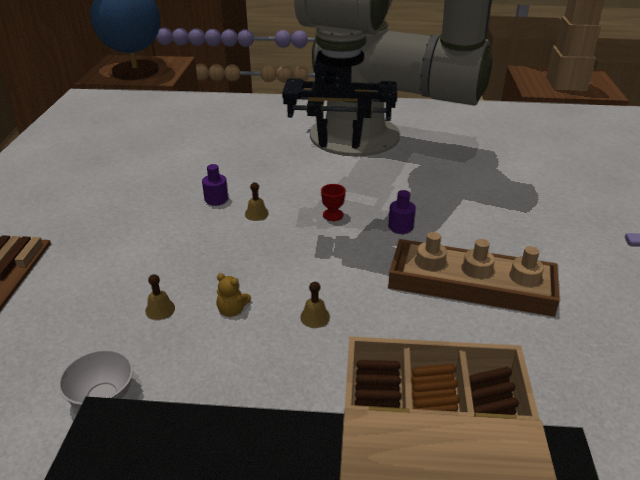

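All three canisters stand upright and fully home at (433,252), (481,262) and (528,270). The bystanders are unmoved and the gripper is empty, so I'm handing in.

```bash
python3 -c "
from bench import env
print(env.job_done())"
```

```text
the job is handed in; nothing more can be done
None
```

I handed the job in at about 30.5 s: canister_2 (0.6 N, lightest) is in the one-stud well, canister_3 (2.2 N) in the two-stud well and canister_1 (4.5 N, heaviest) in the three-stud well, all upright on the felt and released with the bystanders unmoved; no verdict came back.

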